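# Pin a fanned pack of leaf blanks to its filing template

## Robot

A 7-joint arm with a two-finger parallel gripper is mounted at the origin on the work surface. World frame = base frame: x ahead of the robot, y to its left, z up, the work surface at z = 0. Lengths are in m, angles in rad, forces in N, time in s.
With the tool pointing down it reaches from about 0.425 to 1.025 m from the base axis. Payload 9.4 kg.
Tool frame: the origin (TCP) lies between the finger pads; the fingertips stand 17 mm ahead of it and the grasp point (between the pads) lies 2 mm behind it; z points along the fingers, y is the line along which they close (so a half turn about z gives the same grasp; the last joint's range is limited). The gripper opens to 93 mm and grips with 3 to 60 N. Pads are 15 mm wide; open, the fingers measure 128 mm over their backs; the gripper's body (75 mm by 188 mm) begins 65 mm behind the grasp point.
Start: joints at [1.149, 0.599, -0.003, 1.599, 0.002, 0.943, -0.08], TCP at [0.245, -0.682, 0.236] pointing down, gripper open.
Joint ranges: [-2.57, 2.57], [-0.35, 1.97], [-1.29, 1.29], [0.11, 2.56], [-1.05, 4.19], [0.11, 1.86], [-2.63, 2.63]. Speed limits (rad/s): [2.22, 2.22, 3.01, 3.01, 3.14, 3.14, 3.14].

## Interface

Orientations are given as a unit quaternion [x, y, z, w].
In Python, from bench import env gives the robot as it stands.
- The arm moves only by the tool send_rows, never from a script. Its argument "increments" is a list of rows, each a list of 3 entries, a list of its own where there are three numbers: the turn, a rotation vector about the tool's x, y, z in rad, then the shift along the tool's x, y, z in mm, then the closure, from 0 (fully open) to 1 (shut). In form: [[[wx, wy, wz], [tx, ty, tz], jaw], ...]. A call has exactly 8 rows; each row is the pose to reach, as a shift and turn from the pose commanded when the call began, along the tool's axes at that moment; what a row does not reach only later rows make up. A row lasts 1/8 s, in which the tool goes at most 62.5 mm and 10.7 degrees, less where a joint would pass 70% of its speed; a pose out of reach is approached as far as the arm can. A call with a gripper value outside its range is refused whole. The fingers move at their own pace and stop on an object; "squeeze" is the grip in N (left out, the last holds). Time passes only in rows, so rows that repeat a pose let the fingers close, or fill a call up. It gives the time, the measured TCP pose, the force, the opening and the grip force at its end, in the units of the state.
- env.observe(): the state, without advancing time (a new reading comes with each control period).
- env.capture(name): name is "side" or "top" or "wrist"; returns a dict with "image" (400x640x3 uint8, red, green, blue), "K" (3x3 intrinsics, pixels), "position" and "orientation" of the camera in the world. Camera axes: x right, y down, z forward; pixel columns grow to the right and rows downward; lengths in m; the calibration is good to about 2 mm. The wrist camera is an equidistant fisheye: a pixel r from the principal point sees the ray r / f radians off the axis. A picture is of the moment at which its call begins. There is no depth.
- env.close_job(): hands the job in; it is judged then, once.
The state is a dict: "time": time; "q": joint angles; "joint_velocities": joint speeds; "tau": joint torques, N m; "tool_pos": TCP position; "tcp_rot": TCP orientation; "wrist_force": force on the tool from outside, world axes, zero at the start; "ft_torque": the same for the moment, N m; "width": finger opening in m; "grip_force": force on a finger pad.
Only numpy, scipy, OpenCV 4.12 (cv2) and the standard library are available. Lean on these libraries where they do the work, as an engineer would, in place of code of your own. Each camera call takes 0.05 s, during which the arm holds its last target. There are 200 camera calls.

## Task

The three leaf blanks on the filing template have fanned out round their first pin. Squeeze them square with the template, then take the red-handled pin from the wooden block, feel for the hole (the template was clamped on by hand, so it is a few millimetres off its mark) and push the pin gently, without forcing it, down through all three leaves into the template until its collar sits flat on the top leaf; let go of it there. Leave the jar, tub, file and punch alone.

Things in the scene. Friction and masses are not known exactly. Their poses are not given: they have to be found in the camera images.
- board: Brown board 190 x 110 x 15 mm, screwed to the bench. Clamped tight on it by hand, lengthwise along its x: a leaf-shaped steel template 30 mm high (foot plate 140 x 62 x 2 mm), its centre anywhere within 6 mm of the board's centre in x and in y (not measured). On it three leaf blanks, each 5 mm thick (pack top 60 mm over the bench). Origin: bench level under the board's centre; z up.
- mark (a point): Where the red pin's hole should be: fixed point of the board at x +32 mm, 60 mm up (height of the pack's top). The real hole lies up to 6 mm away in x and in y, with the template; the first pin stands 64 mm from it, towards -x. The template's hole: 11 mm, mouth at 45 mm under the leaves, 27 mm deep, no chamfer; 9 mm down a spring ball grips the pin: 2 to 10 N pushes it on down.
- leaf_top (a joint): Turn (rad, + anticlockwise from above) of the green top leaf about the first pin, 0 = square over the template. Leaves and template have one outline: 124 long, 44 wide, sides straight and parallel over the middle 88 mm, tips tapered to 18 mm; the leaf's 11.6 mm hole lies 64 mm from the first pin. It turns stiffly (0.6 N at the hole) and stays where it is left.
- leaf_mid (a joint): The same for the yellow middle leaf. (The first pin, fixed, has a head 22 mm wide that rises 16 mm above the pack's top.)
- leaf_low (a joint): The same for the green bottom leaf. The leaves start turned by up to 0.09 rad, so that together they may be up to 57 mm wide over the hole.
- pin: Loose steel pin of about 90 g, upright in one of the wooden block's two holes: 10 mm shank 36 mm long, its lowest 3 mm tapered to 8 mm; then a steel collar 22 mm wide, 4 mm thick; then a red round handle 16 mm wide, 34 mm high (74 mm in all). Origin at the tip, z towards the handle.
- pin_shoulder (a point): Underside of the pin's collar, on its axis, 36 mm above the tip.
- rack: Fixed wooden block 50 x 150 x 50 mm high with two 13 mm holes 44 mm deep at y -40 and +40 mm; pin and punch stand in them, collars on its top face, 50 mm above the bench. Either may be in either hole. Origin: centre of its underside.
- punch: Dark steel centre punch, a bystander standing in the block's other hole: shaft 12 mm wide above its collar, top 90 mm from its tip. Origin at the tip.
- jar: Bystander: glass jar with a black cap, 56 mm wide, 75 mm high, standing on the bench. Origin at the centre of its underside.
- tub: Bystander: white plastic tub, 48 mm wide, 85 mm high, standing on the bench. Origin at the centre of its underside.
- file: Bystander: flat file with a wooden handle lying on the bench, 315 mm long (y from -155 to +160), 26 mm wide, 20 mm high. Origin at bench level.

How it is judged:
On the way, in this order (a step that is already met when the one before it is completed fails the run):
1. the three leaves are square with the template (each within 0.03 rad) (value of joint leaf_top between -0.03 and 0.03 rad and value of joint leaf_mid between -0.03 and 0.03 rad and value of joint leaf_low between -0.03 and 0.03 rad), for 0.2 s.
2. the pin is through the leaves, upright, its tip 3 mm or more into the template's hole (horizontal distance between pin and mark below 0.012 m and angle between the z axis of pin and the z axis of board, either way round below 0.06 rad and z of pin in the frame of board below 0.042 m).
At the end, for the whole second after the job is handed in: The pin stands upright (within 0.06 rad) in the template's hole, through all three leaves, its collar down on the top leaf (underside less than 61.5 mm above the bench), the leaves square with the template within 0.03 rad, the pin at rest (all of step 1 and z of pin_shoulder in the frame of board below 0.0615 m and horizontal distance between pin and mark below 0.012 m and angle between the z axis of pin and the z axis of board, either way round below 0.06 rad and linear speed of pin below 0.01 m/s); the robot touches nothing.
It fails at once if the pin is forced: pressed on the leaves or template with more than 30 N (contact force between pin and board above 30 N).
It fails at once if the jar, tub, file or punch is moved more than 15 mm, or tipped (distance of any of jar, tub, file, punch from where it was at the start of the episode above 0.015 m or angle between any of jar, tub, file, punch's own z axis and vertical above 0.3 rad).
It also fails if it takes over 69 s, if anything falls off the work surface, if the arm or the gripper's body presses on something with over 40 N, if the wrist force passes 120 N, or if a joint passes its speed limit or range.

## Working session

There is one attempt and no reset: what is moved stays moved. The work goes in short steps, Python scripts to look and compute and a tool call to move; the robot and the scene stay as the last step left them, time stands still between calls to the robot, and variables do not carry over. Pictures are saved under pics/ and viewed, at most 10 in all, crops included, and the job is handed in when it is done.

Besides the shell and the picture viewer there is one more tool, called after "Call:" as name([rows], argument=value, ...), one row to a line, values as JSON. send_rows: Moves the arm, as the interface text tells. Its arguments: {"type":"object","properties":{"increments":{"type":"array"},"squeeze":{"type":"number"}},"required":["increments"]}

```bash
mkdir -p pics; cat > h.py <<'E'
import numpy as np, cv2
from scipy.spatial.transform import Rotation as R
from bench import env
def cap(n):
    c=env.capture(n); c['R']=R.from_quat(c['orientation']).as_matrix(); c['p']=np.array(c['position']); c['K']=np.array(c['K']); c['n']=n; return c
def save(c,f): cv2.imwrite('pics/'+f,cv2.cvtColor(c['image'],cv2.COLOR_RGB2BGR))
def ray(c,u,v):
    K=c['K']; a=(u-K[0,2])/K[0,0]; b=(v-K[1,2])/K[1,1]
    if c['n']=='wrist':
        r=np.hypot(a,b)+1e-12; d=np.array([np.sin(r)*a/r,np.sin(r)*b/r,np.cos(r)])
    else: d=np.array([a,b,1.])
    d=c['R']@d; return d/np.linalg.norm(d)
def onz(c,u,v,z):
    d=ray(c,u,v); return c['p']+d*(z-c['p'][2])/d[2]
E
python3 - <<'E'
from h import *
for n in('top','side'):
    c=cap(n); save(c,n+'0.png'); print(n,c['p'],c['R'].round(2).tolist(),c['K'].tolist())
print(env.observe())
E
```

```text
top [0.48693724 0.01764868 1.00858699] [[-0.01, -0.99, 0.17], [-1.0, 0.02, 0.01], [-0.01, -0.17, -0.99]] [[470.1039959813841, 0.0, 323.23711538807805], [0.0, 470.1039959813841, 202.39778059707564], [0.0, 0.0, 1.0]]
side [ 0.59371218 -0.58879859  0.63799259] [[1.0, -0.02, 0.04], [-0.04, -0.68, 0.73], [0.02, -0.73, -0.68]] [[479.40362031387934, 0.0, 322.0611553072896], [0.0, 479.40362031387934, 195.15911363878567], [0.0, 0.0, 1.0]]
{'time': 0.1, 'q': array([ 1.14930105,  0.60007419, -0.00249206,  1.60001876,  0.00181058,
        0.94286993, -0.0798054 ]), 'joint_velocities': array([ 7.43732864e-04, -6.57086207e-04, -1.26466994e-03, -1.91434586e-03,
        8.99004568e-04,  1.68764802e-03,  5.82406185e-05]), 'tau': array([ 6.99943354e-03, -7.66554809e+01,  1.50282461e+00, -2.52935493e+01,
       -5.22782200e-02,  1.35559437e-02,  1.39492778e-05]), 'tool_pos': array([ 0.24487995, -0.6819807 ,  0.23483715]), 'tcp_rot': array([ 9.85174615e-01,  1.71553225e-01, -1.98042260e-04, -6.55342964e-04]), 'wrist_force': array([ 0.20362868, -0.65116994, -0.50760097]), 'ft_torque': array([ 0.01146822, -0.04889969, -0.01621862]), 'grip_force': 0.0, 'width': 0.0927331330330542}
```

View pics/top0.png

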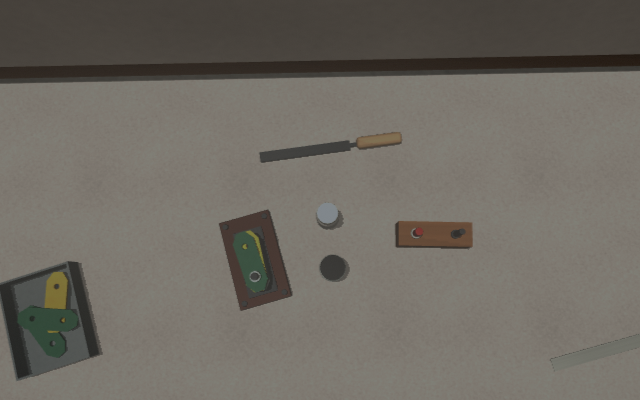

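View pics/side0.png

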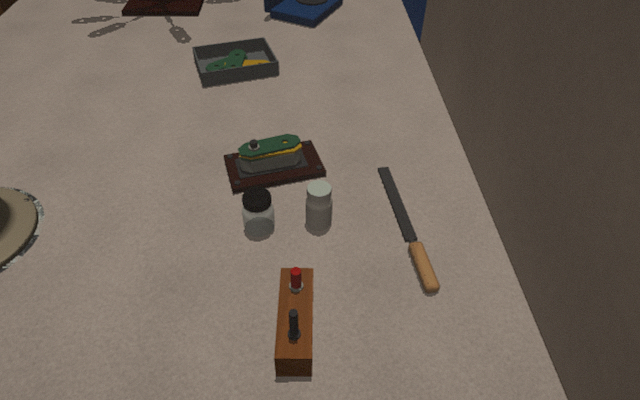

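The top view shows the board at about (255,260) with the first pin's head at (255,277) and the hole end towards (245,246). The red pin stands at (418,232) and the punch at (457,233), with the tub at (327,215) and the jar at (333,267). The side view shows the same layout.

```bash
cat > m.py <<'E'
from h import *
c=cap('top'); im=c['image']; hsv=cv2.cvtColor(im,cv2.COLOR_RGB2HSV)
# board: union of brown-dark+leaf region, box
g=cv2.cvtColor(im,cv2.COLOR_RGB2GRAY)
m=((g<75)).astype(np.uint8); 
def big(m,x0,y0,x1,y1):
    z=np.zeros_like(m); z[y0:y1,x0:x1]=m[y0:y1,x0:x1]
    cs,_=cv2.findContours(z,cv2.RETR_EXTERNAL,cv2.CHAIN_APPROX_NONE); return max(cs,key=cv2.contourArea)
k=big(m,205,195,305,320); b=cv2.boxPoints(cv2.minAreaRect(k)); print('boardpx',b.round(1).tolist())
P=np.array([onz(c,*p,.015)[:2] for p in b]); print('board',P.round(4).tolist(),'ctr',P.mean(0).round(4),[np.linalg.norm(P[i]-P[i-1]).round(4) for i in range(4)])
for i in range(4): d=P[i]-P[i-1]; print('edge deg',np.degrees(np.arctan2(d[1],d[0])).round(1))
red=((hsv[...,0]<6)|(hsv[...,0]>174))&(hsv[...,1]>140)&(hsv[...,2]>60)
def cen(c,m,box):
    x0,y0,x1,y1=box; ys,xs=np.nonzero(m[y0:y1,x0:x1]); return xs.mean()+x0,ys.mean()+y0,len(xs)
u,v,n=cen(c,red,(395,215,480,255)); print('red',u,v,n,onz(c,u,v,.088 if 0 else .08))
s=cap('side'); h2=cv2.cvtColor(s['image'],cv2.COLOR_RGB2HSV)
red2=((h2[...,0]<6)|(h2[...,0]>174))&(h2[...,1]>140)&(h2[...,2]>60)
u2,v2,n2=cen(s,red2,(280,255,315,300)); 
d1,d2=ray(c,u,v),ray(s,u2,v2); A=np.stack([d1,-d2],1); t=np.linalg.lstsq(A,s['p']-c['p'],rcond=None)[0]
p1,p2=c['p']+t[0]*d1,s['p']+t[1]*d2; print('pin tri',p1,p2)
for n,(u,v),z in(('jar',(333,267),.075),('tub',(327,214),.085),('head',(255,277),.076),('hole',(245,246),.06),('punch',(458,233),.09),('racka',(398,221),.05),('rackb',(472,221),.05)): print(n,onz(c,u,v,z).round(3))
E
python3 m.py
python3 -c "
import cv2
a=cv2.imread('pics/top0.png')[195:320,205:345]; b=cv2.imread('pics/top0.png')[205:260,385:485]
cv2.imwrite('pics/crop1.png',cv2.resize(a,None,fx=4.5,fy=4.5,interpolation=cv2.INTER_CUBIC))"
```

```text
boardpx [[216.6999969482422, 222.8000030517578], [268.6000061035156, 208.6999969482422], [292.29998779296875, 296.20001220703125], [240.3000030517578, 310.29998779296875]]
board [[0.6137, 0.2577], [0.6424, 0.1468], [0.458, 0.0964], [0.4308, 0.2041]] ctr [0.5362 0.1763] [np.float64(0.1906), np.float64(0.1146), np.float64(0.1912), np.float64(0.111)]
edge deg 16.3
edge deg -75.5
edge deg -164.7
edge deg 104.2
red 418.87179487179486 231.02564102564102 39 [ 0.58313406 -0.15948866  0.08      ]
pin tri [ 0.58352399 -0.16020667  0.07623604] [ 0.58169525 -0.16044648  0.07609234]
jar [0.515 0.011 0.075]
tub [0.619 0.022 0.085]
head [0.498 0.165 0.076]
hole [0.56  0.188 0.06 ]
punch [ 0.577 -0.234  0.09 ]
racka [ 0.607 -0.124  0.05 ]
rackb [ 0.605 -0.275  0.05 ]
```

View pics/crop1.png

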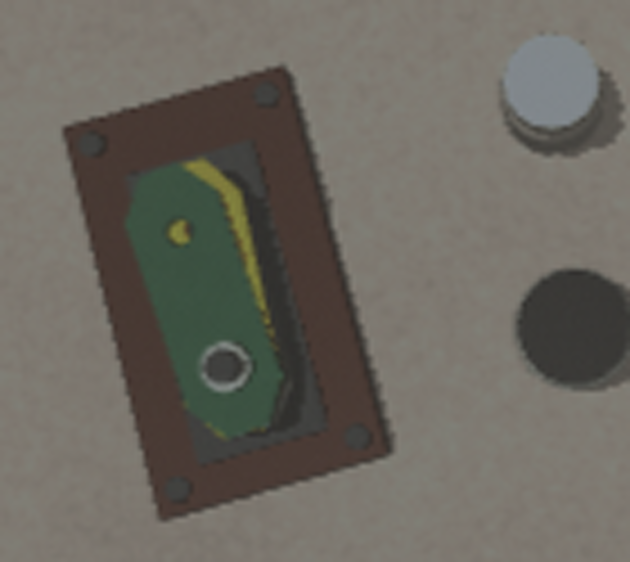

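The crop shows the leaf hole at crop (180,232), through which the yellow leaf is visible. The first pin's head is at (225,366), and the leaves are fanned to both sides. The board is turned about +15°. I'll go over it and look from near.

```bash
cat >> h.py <<'E'
def go(pos,yaw,ref=None):
    """tool shift mm and turn from current (measured) pose to a tool-down pose with tool x at yaw deg"""
    o=env.observe(); Rt=R.from_quat(o['tcp_rot']); T=R.from_euler('z',yaw,degrees=True)*R.from_euler('x',np.pi)
    w=(Rt.inv()*T).as_rotvec(); t=Rt.inv().apply(np.array(pos)-o['tool_pos'])*1000
    print('t',o['time'],'tcp',o['tool_pos'].round(4),'turn',w.round(4),'shift',t.round(1),'F',o['wrist_force'].round(1),'w',round(o['width'],4),'q',o['q'].round(2))
E
python3 -c "
from h import *
go([.55,-.2,.235],15); go([.545,.178,.22],15)"
```

```text
t 0.2 tcp [ 0.245  -0.6821  0.2351] turn [-0.001   0.0002  0.083 ] shift [ 4.501e+02 -3.506e+02  4.000e-01] F [-0.4 -0.3  0. ] w 0.0931 q [ 1.15  0.6  -0.    1.6   0.    0.94 -0.08]
t 0.2 tcp [ 0.245  -0.6821  0.2351] turn [-0.001   0.0002  0.083 ] shift [ 573.1 -708.    15.7] F [-0.4 -0.3  0. ] w 0.0931 q [ 1.15  0.6  -0.    1.6   0.    0.94 -0.08]
```

Call:
send_rows([
  [[0, 0, 0.08], [450, -350, 0], 0],
  [[0, 0, 0.08], [450, -350, 0], 0],
  [[0, 0, 0.08], [450, -350, 0], 0],
  [[0, 0, 0.08], [450, -350, 0], 0],
  [[0, 0, 0.08], [450, -350, 0], 0],
  [[0, 0, 0.08], [450, -350, 0], 0],
  [[0, 0, 0.08], [573, -708, 15], 0],
  [[0, 0, 0.08], [573, -708, 15], 0],
], squeeze=20)

```text
time: 1.2
tool_pos: [0.4687, -0.2406, 0.2321]
tcp_rot: [0.991, 0.132, 0.0, -0.0]
wrist_force: [0.5, 0.6, -0.2]
width: 0.0928
grip_force: 0.0
```

```bash
python3 -c "
from h import *
go([.545,.178,.22],15)"
```

```text
t 1.2 tcp [ 0.4687 -0.2406  0.2321] turn [ 0.     -0.0002  0.0033] shift [ 183.3 -384.    12.2] F [ 0.5  0.6 -0.2] w 0.0928 q [ 0.38  0.37 -0.02  2.05  0.01  0.72 -0.95]
```

Call:
send_rows([
  [[0, 0, 0], [183, -384, 12], 0],
  [[0, 0, 0], [183, -384, 12], 0],
  [[0, 0, 0], [183, -384, 12], 0],
  [[0, 0, 0], [183, -384, 12], 0],
  [[0, 0, 0], [183, -384, 12], 0],
  [[0, 0, 0], [183, -384, 12], 0],
  [[0, 0, 0], [183, -384, 12], 0],
  [[0, 0, 0], [183, -384, 12], 0],
])

```text
time: 2.2
tool_pos: [0.5443, 0.1808, 0.2198]
tcp_rot: [0.991, 0.135, 0.0, -0.001]
wrist_force: [0.1, -0.3, 0.6]
width: 0.0928
grip_force: 0.0
```

```bash
python3 -c "
from h import *
go([.545,.178,.22],15)
c=cap('wrist');save(c,'w1.png');print(c['p'],c['R'].round(3).tolist(),c['K'].tolist())"
```

```text
t 2.2 tcp [0.5443 0.1808 0.2198] turn [-0.0018 -0.0005  0.0096] shift [-0.   2.9 -0.2] F [ 0.1 -0.3  0.6] w 0.0928 q [-0.37  0.44 -0.07  1.97  0.04  0.74 -1.76]
[0.62265642 0.20197104 0.36765858] [[0.268, -0.922, -0.281], [-0.963, -0.256, -0.077], [-0.001, 0.291, -0.957]] [[309.70691628693146, 0.0, 325.2316167646893], [0.0, 309.70691628693146, 203.39936507397158], [0.0, 0.0, 1.0]]
```

View pics/w1.png

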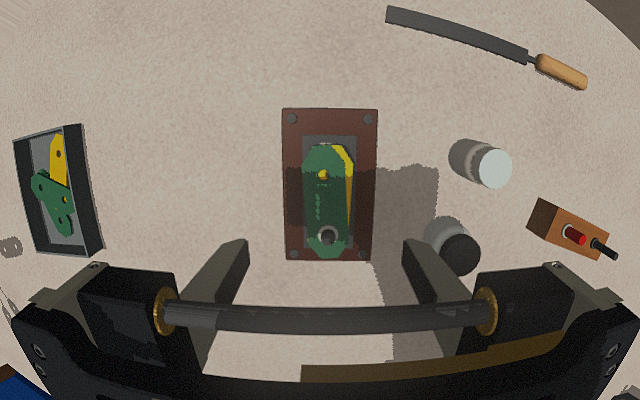

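The wrist view shows the board at (330,185), the foot plate in grey, the pin head at (328,237) and the hole at (323,174). I'll rectify it onto the known planes and measure there.

```bash
cat >> h.py <<'E'
def rect(c,o,yaw,z,sx=220,sy=130,s=3):
    """ortho view: columns = board y (left + ), rows = board x (up +); o=centre"""
    a=np.radians(yaw); ex=np.array([np.cos(a),np.sin(a)]); ey=np.array([-ex[1],ex[0]])
    H,W=sx*s,sy*s; r,q=np.mgrid[0:H,0:W]
    bx=(H/2-r)/s/1000; by=(W/2-q)/s/1000
    P=np.stack([o[0]+bx*ex[0]+by*ey[0],o[1]+bx*ex[1]+by*ey[1],np.full_like(bx,z)],-1)
    d=(P-c['p'])@c['R']; th=np.arctan2(np.hypot(d[...,0],d[...,1]),d[...,2]); n=np.hypot(d[...,0],d[...,1])
    K=c['K']; k=th/n if c['n']=='wrist' else 1/d[...,2]
    return cv2.remap(c['image'],(K[0,0]*k*d[...,0]+K[0,2]).astype(np.float32),(K[1,1]*k*d[...,1]+K[1,2]).astype(np.float32),cv2.INTER_CUBIC)
E
python3 -c "
from h import *
c=cap('wrist')
a=rect(c,(.5362,.1763),15,.016); b=rect(c,(.5362,.1763),15,.06)
im=np.hstack([a,b]); im=cv2.resize(cv2.convertScaleAbs(im,alpha=1.6),None,fx=.9,fy=.9)
cv2.imwrite('pics/r1.png',cv2.cvtColor(im,cv2.COLOR_RGB2BGR)); print(im.shape)
hsv=cv2.cvtColor(a,cv2.COLOR_RGB2HSV); print([ (hsv[r,q].tolist()) for r,q in((100,195),(330,60),(330,100),(20,195))])
"
```

```text
(594, 702, 3)
[[8, 98, 96], [11, 93, 55], [8, 83, 55], [14, 40, 185]]
```

View pics/r1.png

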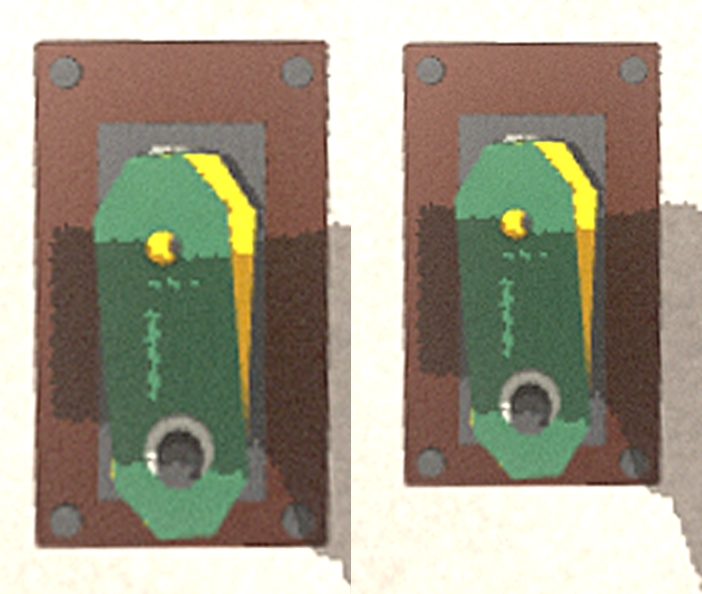

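Rectified at z = 16 mm, the board measures 108 x 187 mm with its centre at (181,294). The foot plate measures 62.6 x 139 mm with its centre at (181.5,312). So the template is offset about −6 mm in board x and 0 in y. Next I go to the squeeze pose at the hole.

```bash
python3 -c "
from h import *
go([.5628,.1814,.12],15);go([.5628,.1814,.046],15)"
```

```text
t 2.3 tcp [0.544  0.1758 0.2199] turn [0.0004 0.0009 0.004 ] shift [19.7 -0.5 99.8] F [ 0.6 -1.3  0. ] w 0.0928 q [-0.37  0.44 -0.06  1.97  0.04  0.74 -1.76]
t 2.3 tcp [0.544  0.1758 0.2199] turn [0.0004 0.0009 0.004 ] shift [ 19.7  -0.5 173.8] F [ 0.6 -1.3  0. ] w 0.0928 q [-0.37  0.44 -0.06  1.97  0.04  0.74 -1.76]
```

Call:
send_rows([
  [[0, 0, 0.004], [19, 1, 60], 0],
  [[0, 0, 0.004], [19, 1, 90], 0],
  [[0, 0, 0.004], [19, 1, 110], 0],
  [[0, 0, 0.004], [19, 1, 120], 0],
  [[0, 0, 0.004], [19, 1, 120], 0],
  [[0, 0, 0.004], [19, 1, 120], 0],
  [[0, 0, 0.004], [19, 1, 120], 0],
  [[0, 0, 0.004], [19, 1, 120], 0],
])

```text
time: 3.3
tool_pos: [0.5632, 0.1799, 0.1008]
tcp_rot: [0.992, 0.13, 0.0, -0.0]
wrist_force: [0.3, 0.0, 0.1]
width: 0.0931
grip_force: 0.0
```

```bash
python3 -c "
from h import *
go([.5628,.1814,.046],15)"
```

```text
t 3.3 tcp [0.5632 0.1799 0.1008] turn [-0.0001 -0.0009 -0.0009] shift [-0.1 -1.5 54.8] F [0.3 0.  0.1] w 0.0931 q [-0.37  0.62 -0.05  2.02  0.06  0.51 -1.78]
```

Call:
send_rows([
  [[0, 0, 0], [0, -1.5, 20], 0],
  [[0, 0, 0], [0, -1.5, 40], 0],
  [[0, 0, 0], [0, -1.5, 55], 0],
  [[0, 0, 0], [0, -1.5, 55], 0.2],
  [[0, 0, 0], [0, -1.5, 55], 0.3],
  [[0, 0, 0], [0, -1.5, 55], 0.35],
  [[0, 0, 0], [0, -1.5, 55], 0.4],
  [[0, 0, 0], [0, -1.5, 55], 0.45],
], squeeze=15)

```text
time: 4.3
tool_pos: [0.563, 0.1818, 0.0456]
tcp_rot: [0.991, 0.13, 0.001, -0.0]
wrist_force: [0.3, 2.1, -0.4]
width: 0.0524
grip_force: 0.8
```

Call:
send_rows([
  [[0, 0, 0], [0, 0, 0], 0.48],
  [[0, 0, 0], [0, 0, 0], 0.5],
  [[0, 0, 0], [0, 0, 0], 0.52],
  [[0, 0, 0], [0, 0, 0], 0.54],
  [[0, 0, 0], [0, 0, 0], 0.56],
  [[0, 0, 0], [0, 0, 0], 0.58],
  [[0, 0, 0], [0, 0, 0], 0.6],
  [[0, 0, 0], [0, 0, 0], 0.6],
])

```text
time: 5.3
tool_pos: [0.5625, 0.1829, 0.0453]
tcp_rot: [0.991, 0.131, 0.0, -0.001]
wrist_force: [-0.6, 5.2, 0.6]
width: 0.0441
grip_force: 15.0
```

```bash
python3 -c "
from h import *
go([.5628,.1814,.046],15); o=env.observe(); print(o['grip_force'],o['width'])
c=cap('wrist');a=rect(c,(.5362,.1763),15,.06,s=5)
cv2.imwrite('pics/r2.png',cv2.cvtColor(cv2.convertScaleAbs(a[150:750],alpha=1.6),cv2.COLOR_RGB2BGR))"
```

```text
t 5.3 tcp [0.5625 0.1829 0.0453] turn [-0.0015 -0.0007  0.0004] shift [-0.1  1.5 -0.7] F [-0.6  5.2  0.6] w 0.0441 q [-0.38  0.7  -0.04  2.04  0.07  0.4  -1.79]
14.999710195697844 0.04407574767818526
```

View pics/r2.png

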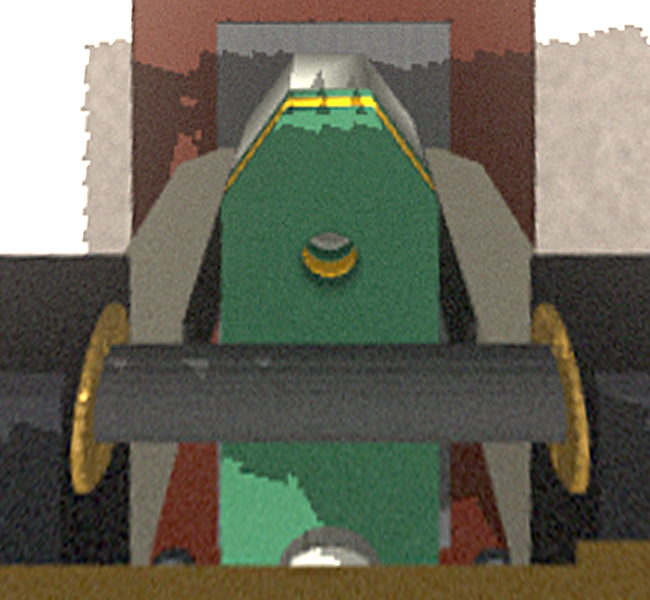

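The fingers closed to 44.1 mm at 15 N, which is the template's own width, so the leaves lie square against it. The rectified view shows the hole at (330,257), with a little of the mid leaf showing, and the sides parallel at 222 and 438. I'll release and go to the pin.

Call:
send_rows([
  [[0, 0, 0], [0, -1.2, 0], 0.6],
  [[0, 0, 0], [0, -1.2, 0], 0.6],
  [[0, 0, 0], [0, -1.2, 0], 0.4],
  [[0, 0, 0], [0, -1.2, 0], 0.2],
  [[0, 0, 0], [0, -1.2, 0], 0.2],
  [[0, 0, 0], [0, -1.2, -50], 0.2],
  [[0, 0, 0], [0, -1.2, -110], 0.2],
  [[0, 0, 0], [0, -1.2, -160], 0.3],
])

```text
time: 6.35
tool_pos: [0.5622, 0.1821, 0.2072]
tcp_rot: [0.992, 0.13, 0.0, 0.0]
wrist_force: [1.9, -0.3, -0.7]
width: 0.0682
grip_force: 0.0
```

```bash
python3 -c "
from h import *
go([.5825,-.1605,.2],15)"
```

```text
t 6.35 tcp [0.5622 0.1821 0.2072] turn [ 0.0001 -0.0002 -0.0014] shift [-68.6 336.3   7.2] F [ 1.9 -0.3 -0.7] w 0.0682 q [-0.37  0.47 -0.06  1.94  0.04  0.73 -1.76]
```

```bash
python3 -c "
from h import *
c=cap('wrist'); save(c,'w2.png'); a=rect(c,(.5362,.1763),15,.06,s=4)[100:700]
b=rect(c,(.5362,.1763),15,.045,sx=150,sy=70,s=4)
cv2.imwrite('pics/r3.png',cv2.cvtColor(np.hstack([cv2.convertScaleAbs(a,alpha=1.5),b]),cv2.COLOR_RGB2BGR))"
```

```text
(no output)
```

View pics/r3.png

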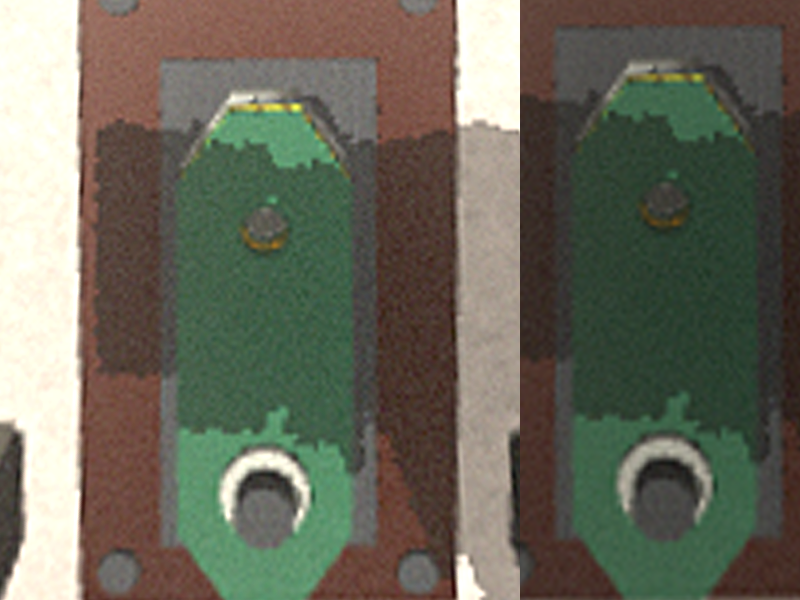

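Call:
send_rows([
  [[0, 0, 0], [-68, 336, 7], 0.3],
  [[0, 0, 0], [-68, 336, 7], 0.4],
  [[0, 0, 0], [-68, 336, 7], 0.5],
  [[0, 0, 0], [-68, 336, 7], 0.5],
  [[0, 0, 0], [-68, 336, 7], 0.5],
  [[0, 0, 0], [-68, 336, 7], 0.5],
  [[0, 0, 0], [-68, 336, 7], 0.5],
  [[0, 0, 0], [-68, 336, 7], 0.5],
])

```text
time: 7.4
tool_pos: [0.5829, -0.1588, 0.1979]
tcp_rot: [0.991, 0.13, -0.0, -0.0]
wrist_force: [-0.8, -0.2, -0.2]
width: 0.0464
grip_force: 0.0
```

```bash
python3 - <<'E'
from h import *
go([.5825,-.1605,.2],15)
c=cap('wrist'); o=env.observe(); hsv=cv2.cvtColor(c['image'],cv2.COLOR_RGB2HSV)
m=(((hsv[...,0]<6)|(hsv[...,0]>174))&(hsv[...,1]>150)&(hsv[...,2]>50)).astype(np.uint8)
n,l,st,ce=cv2.connectedComponentsWithStats(m)
for i in range(1,n):
    if st[i,4]>30:
        u,v=ce[i]; print(st[i],ce[i].round(1),'z.075',onz(c,u,v,.075).round(4))
save(c,'w3.png')
E
```

```text
t 7.4 tcp [ 0.5829 -0.1588  0.1979] turn [-0.0008  0.0004 -0.0005] shift [-0.9  1.5 -2.1] F [-0.8 -0.2 -0.2] w 0.0464 q [ 0.22  0.5  -0.06  1.92  0.04  0.73 -1.18]
[63 95 13  9 35] [68.8 98.7] z.075 [0.626  0.1474 0.075 ]
[318 199  18  16 209] [326.9 206.3] z.075 [ 0.5796 -0.1618  0.075 ]
```

The view after release shows the leaves square, with the hole at (265,228) and the template's metal visible through it. The wrist camera puts the pin within 3 mm of the triangulated point. Descending to the handle.

Call:
send_rows([
  [[0, 0, 0], [-1.5, 1, 60], 0.5],
  [[0, 0, 0], [-1.5, 1, 85], 0.5],
  [[0, 0, 0], [-1.5, 1, 105], 0.5],
  [[0, 0, 0], [-1.5, 1, 115], 0.5],
  [[0, 0, 0], [-1.5, 1, 125], 0.5],
  [[0, 0, 0], [-1.5, 1, 125], 0.5],
  [[0, 0, 0], [-1.5, 1, 125], 0.6],
  [[0, 0, 0], [-1.5, 1, 125], 0.7],
])

```text
time: 8.45
tool_pos: [0.5823, -0.1612, 0.0739]
tcp_rot: [0.992, 0.13, 0.0, 0.0]
wrist_force: [-1.0, -0.1, 0.3]
width: 0.0314
grip_force: 0.0
```

```bash
python3 - <<'E'
from h import *
go([.581,-.161,.074],15)
c=cap('wrist'); save(c,'w4.png')
E
```

```text
t 8.45 tcp [ 0.5823 -0.1612  0.0739] turn [ 0.0005 -0.0009 -0.0011] shift [-1.2 -0.5 -0.1] F [-1.  -0.1  0.3] w 0.0314 q [ 0.21  0.67 -0.05  2.    0.07  0.47 -1.2 ]
```

View pics/w4.png

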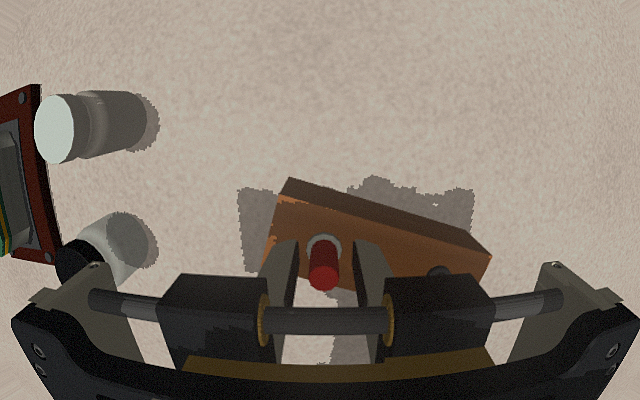

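The pin stands between the fingers: collar front edge at about (324,233), handle top at about (323,280). I'll check its position along tool x.

```bash
cat > pinx.py <<'E'
from h import *
def pinrel(show=True):
    c=cap('wrist'); o=env.observe(); im=c['image']; hsv=cv2.cvtColor(im,cv2.COLOR_RGB2HSV)
    m=(((hsv[...,0]<8)|(hsv[...,0]>172))&(hsv[...,1]>130)&(hsv[...,2]>40)).astype(np.uint8); m[:, :290]=0; m[:,360:]=0
    n,l,st,ce=cv2.connectedComponentsWithStats(m); i=1+st[1:,4].argmax(); print('red box',st[i])
    Rt=R.from_quat(o['tcp_rot']).inv()
    x,y,w,h,_=st[i]
    col=[int(v) for v in cv2.cvtColor(im,cv2.COLOR_RGB2GRAY)[y-20:y+4,x+w//2]]; print('rows from',y-20,col)
    for nm,u,v,dz in (('top rear edge',x+w/2,y+h,.014),('handle base front',x+w/2,y,-.020)):
        print(nm,'tool mm',(Rt.apply(onz(c,u,v,o['tool_pos'][2]+dz)-o['tool_pos'])*1000).round(1))
    for v in (y-12,y-10,y-8,y-6): print('collar front @',v,(Rt.apply(onz(c,x+w/2,v,o['tool_pos'][2]-.020)-o['tool_pos'])*1000).round(1))
pinrel()
E
python3 pinx.py
```

```text
red box [ 308  240   31   51 1286]
rows from 220 [61, 64, 68, 61, 66, 61, 61, 59, 62, 60, 56, 58, 58, 74, 96, 98, 102, 93, 91, 72, 35, 48, 37, 37]
top rear edge tool mm [ -6.2  -0.4 -14. ]
handle base front tool mm [ 7.5 -0.5 20. ]
collar front @ 228 [15.2 -0.5 20. ]
collar front @ 230 [13.9 -0.5 20. ]
collar front @ 232 [12.7 -0.5 20. ]
collar front @ 234 [11.4 -0.5 20. ]
```

Call:
send_rows([
  [[0, 0, 0], [0.7, 0, 0], 0.8],
  [[0, 0, 0], [0.7, 0, 0], 0.95],
  [[0, 0, 0], [0.7, 0, 0], 1],
  [[0, 0, 0], [0.7, 0, 0], 1],
  [[0, 0, 0], [0.7, 0, 0], 1],
  [[0, 0, 0], [0.7, 0, -40], 1],
  [[0, 0, 0], [0.7, 0, -90], 1],
  [[0, 0, 0], [0.7, 0, -126], 1],
], squeeze=30)

```text
time: 9.55
tool_pos: [0.5827, -0.161, 0.2009]
tcp_rot: [0.992, 0.13, 0.0, 0.0]
wrist_force: [-0.6, -0.1, -0.7]
width: 0.0152
grip_force: 30.0
```

```bash
python3 - <<'E'
import pinx
from h import *
o=env.observe(); print(o['grip_force'])
go([.5627,.1829,.2],15)
E
```

```text
red box [ 311  241   30   52 1225]
rows from 221 [100, 90, 77, 57, 58, 60, 62, 66, 63, 60, 63, 62, 58, 64, 83, 98, 98, 97, 94, 78, 38, 32, 45, 45]
top rear edge tool mm [ -6.1  -0.  -14. ]
handle base front tool mm [ 7.1  0.  20. ]
collar front @ 229 [14.6 -0.  20.1]
collar front @ 231 [13.3 -0.  20.1]
collar front @ 233 [12.1 -0.  20.1]
collar front @ 235 [10.9 -0.  20.1]
29.999768371344544
t 9.6 tcp [ 0.5844 -0.1614  0.2051] turn [ 0.0027 -0.0053 -0.0014] shift [  67.7 -338.3    4.5] F [ 1.  -0.   1.9] w 0.0156 q [ 0.22  0.49 -0.06  1.91  0.05  0.74 -1.18]
```

Call:
send_rows([
  [[0, 0, 0], [68, -338, 2], 1],
  [[0, 0, 0], [68, -338, 2], 1],
  [[0, 0, 0], [68, -338, 2], 1],
  [[0, 0, 0], [68, -338, 2], 1],
  [[0, 0, 0], [68, -338, 2], 1],
  [[0, 0, 0], [68, -338, 2], 1],
  [[0, 0, 0], [68, -338, 2], 1],
  [[0, 0, 0], [68, -338, 2], 1],
])

```text
time: 10.6
tool_pos: [0.561, 0.1821, 0.1968]
tcp_rot: [0.992, 0.13, -0.0, 0.0]
wrist_force: [-0.6, 0.2, -0.7]
width: 0.0155
grip_force: 30.0
```

```bash
python3 - <<'E'
from h import *
go([.5634,.1831,.135],15)
E
```

```text
t 10.6 tcp [0.561  0.1821 0.1968] turn [ 0.0008  0.0011 -0.0016] shift [ 2.6 -0.4 61.8] F [-0.6  0.2 -0.7] w 0.0155 q [-0.37  0.48 -0.06  1.95  0.04  0.71 -1.77]
```

Call:
send_rows([
  [[0, 0, 0], [2.5, -0.5, 20], 1],
  [[0, 0, 0], [2.5, -0.5, 40], 1],
  [[0, 0, 0], [2.5, -0.5, 55], 1],
  [[0, 0, 0], [2.5, -0.5, 62], 1],
  [[0, 0, 0], [2.5, -0.5, 62], 1],
  [[0, 0, 0], [2.5, -0.5, 62], 1],
  [[0, 0, 0], [2.5, -0.5, 62], 1],
  [[0, 0, 0], [2.5, -0.5, 62], 1],
])

```text
time: 11.6
tool_pos: [0.5637, 0.1844, 0.1356]
tcp_rot: [0.992, 0.13, 0.0, -0.0]
wrist_force: [-0.6, -0.2, -0.7]
width: 0.0155
grip_force: 30.0
```

```bash
python3 - <<'E'
import pinx
from h import *
go([.5634,.1831,.135],15)
c=cap('wrist'); o=env.observe()
cv2.imwrite('pics/w5.png',cv2.cvtColor(cv2.resize(cv2.convertScaleAbs(c['image'][120:300,230:420],alpha=1.5),None,fx=3.2,fy=3.2,interpolation=cv2.INTER_CUBIC),cv2.COLOR_RGB2BGR))
E
```

```text
red box [ 311  241   30   52 1289]
rows from 221 [72, 64, 56, 64, 62, 64, 51, 66, 62, 59, 55, 59, 53, 70, 80, 103, 101, 105, 96, 79, 31, 41, 38, 38]
top rear edge tool mm [ -7.4   0.8 -14. ]
handle base front tool mm [ 6.9  0.9 20. ]
collar front @ 229 [14.6  0.9 20. ]
collar front @ 231 [13.3  0.9 20. ]
collar front @ 233 [12.1  0.9 20. ]
collar front @ 235 [10.8  0.9 20. ]
t 11.65 tcp [0.5636 0.1844 0.1355] turn [-0.     -0.0005 -0.0009] shift [-0.5  1.2  0.5] F [-0.2 -0.2 -1.6] w 0.0151 q [-0.37  0.57 -0.06  1.99  0.05  0.58 -1.78]
```

View pics/w5.png

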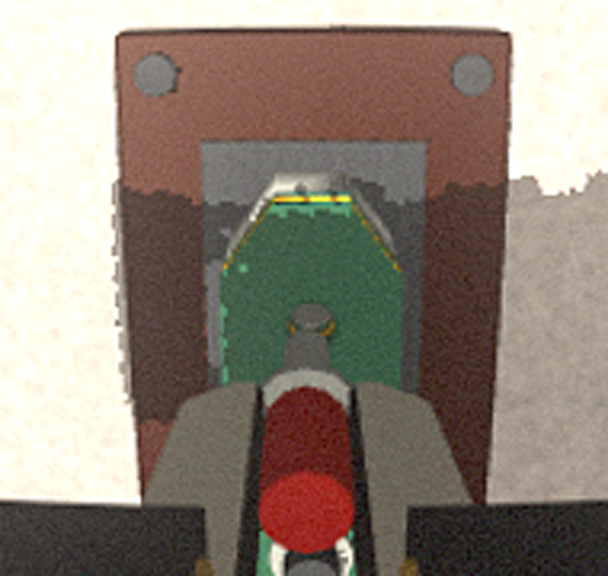

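The crop shows the pin's tip just short of and slightly left of the hole, whose ellipse centre is near crop (311,322), i.e. full-image pixel (327.2,220.6). The shank's centre column is about 308 in the crop.

```bash
python3 - <<'E'
from h import *
c=cap('wrist'); o=env.observe(); Rt=R.from_quat(o['tcp_rot']).inv()
f=lambda u,v,z:(Rt.apply(onz(c,u,v,z)-o['tool_pos'])*1000).round(1)
print('hole',f(327.2,220.6,.060),'collar front',f(326,234.5,o['tool_pos'][2]-.02))
for v in (219,222): print(v,f(327.2,v,.06))
print(o['tool_pos'],o['wrist_force'],Rt.apply(c['p']-o['tool_pos'])*1000)
E
```

```text
hole [-0.5  2.1 75.4] collar front [11.1  1.  20. ]
219 [ 0.8  2.1 75.4]
222 [-1.7  2.1 75.4]
[0.56356499 0.18445335 0.1353872 ] [-0.19089912 -0.05413571 -1.49963094] [  81.28503005    0.36398085 -147.84942686]
```

Call:
send_rows([
  [[0, 0, 0], [-0.3, 1.1, 3], 1],
  [[0, 0, 0], [-0.3, 1.1, 6], 1],
  [[0, 0, 0], [-0.3, 1.1, 9], 1],
  [[0, 0, 0], [-0.3, 1.1, 12], 1],
  [[0, 0, 0], [-0.3, 1.1, 14], 1],
  [[0, 0, 0], [-0.3, 1.1, 16], 1],
  [[0, 0, 0], [-0.3, 1.1, 17.5], 1],
  [[0, 0, 0], [-0.3, 1.1, 17.5], 1],
])

```text
time: 12.75
tool_pos: [0.5634, 0.1831, 0.1176]
tcp_rot: [0.992, 0.13, -0.0, 0.0]
wrist_force: [-0.4, -0.3, -1.0]
width: 0.0154
grip_force: 30.0
```

No force, with the tip about 2 mm below the pack's top. Continuing gently.

Call:
send_rows([
  [[0, 0, 0], [0, 0, 0.5], 1],
  [[0, 0, 0], [0, 0, 1], 1],
  [[0, 0, 0], [0, 0, 1.5], 1],
  [[0, 0, 0], [0, 0, 2], 1],
  [[0, 0, 0], [0, 0, 2.5], 1],
  [[0, 0, 0], [0, 0, 3], 1],
  [[0, 0, 0], [0, 0, 3], 1],
  [[0, 0, 0], [0, 0, 3], 1],
])

```text
time: 13.75
tool_pos: [0.5635, 0.1832, 0.1147]
tcp_rot: [0.992, 0.13, -0.0, 0.0]
wrist_force: [-1.7, -0.2, -1.4]
width: 0.015
grip_force: 30.0
```

Call:
send_rows([
  [[0, 0, 0], [0, 0, 1], 1],
  [[0, 0, 0], [0, 0, 2], 1],
  [[0, 0, 0], [0, 0, 3], 1],
  [[0, 0, 0], [0, 0, 4], 1],
  [[0, 0, 0], [0, 0, 5], 1],
  [[0, 0, 0], [0, 0, 6], 1],
  [[0, 0, 0], [0, 0, 6], 1],
  [[0, 0, 0], [0, 0, 6], 1],
])

```text
time: 14.75
tool_pos: [0.5635, 0.1832, 0.1086]
tcp_rot: [0.992, 0.13, -0.0, 0.0]
wrist_force: [-0.6, 0.6, -1.5]
width: 0.0151
grip_force: 30.0
```

Call:
send_rows([
  [[0, 0, 0], [0, 0, 1], 1],
  [[0, 0, 0], [0, 0, 2], 1],
  [[0, 0, 0], [0, 0, 3], 1],
  [[0, 0, 0], [0, 0, 4], 1],
  [[0, 0, 0], [0, 0, 4.5], 1],
  [[0, 0, 0], [0, 0, 5], 1],
  [[0, 0, 0], [0, 0, 5.5], 1],
  [[0, 0, 0], [0, 0, 5.5], 1],
])

```text
time: 15.75
tool_pos: [0.5635, 0.1832, 0.1031]
tcp_rot: [0.992, 0.13, -0.0, 0.0]
wrist_force: [-1.1, -0.6, -0.3]
width: 0.0156
grip_force: 30.0
```

Call:
send_rows([
  [[0, 0, 0], [0, 0, 0.6], 1],
  [[0, 0, 0], [0, 0, 1.2], 1],
  [[0, 0, 0], [0, 0, 1.8], 1],
  [[0, 0, 0], [0, 0, 2.4], 1],
  [[0, 0, 0], [0, 0, 3], 1],
  [[0, 0, 0], [0, 0, 3.6], 1],
  [[0, 0, 0], [0, 0, 4.2], 1],
  [[0, 0, 0], [0, 0, 4.2], 1],
])

```text
time: 16.75
tool_pos: [0.5634, 0.1831, 0.0989]
tcp_rot: [0.992, 0.13, -0.0, 0.0]
wrist_force: [-2.5, -1.3, -1.2]
width: 0.0154
grip_force: 30.0
```

Call:
send_rows([
  [[0, 0, 0], [0, 0, 0.6], 1],
  [[0, 0, 0], [0, 0, 1.2], 1],
  [[0, 0, 0], [0, 0, 1.8], 1],
  [[0, 0, 0], [0, 0, 2.4], 1],
  [[0, 0, 0], [0, 0, 3], 1],
  [[0, 0, 0], [0, 0, 3.6], 1],
  [[0, 0, 0], [0, 0, 4.2], 1],
  [[0, 0, 0], [0, 0, 4.2], 1],
])

```text
time: 17.75
tool_pos: [0.5624, 0.1828, 0.0942]
tcp_rot: [0.992, 0.13, -0.001, 0.0]
wrist_force: [-5.9, -0.9, -1.4]
width: 0.0154
grip_force: 30.0
```

The tip is about 11 mm into the template, with a side force of 6 N in −x. I'll ease the arm that way and push on.

Call:
send_rows([
  [[0, 0, 0], [-0.7, 0, 0.5], 1],
  [[0, 0, 0], [-1.2, 0, 1], 1],
  [[0, 0, 0], [-1.2, 0, 1.5], 1],
  [[0, 0, 0], [-1.2, 0, 2], 1],
  [[0, 0, 0], [-1.2, 0, 2.5], 1],
  [[0, 0, 0], [-1.2, 0, 3], 1],
  [[0, 0, 0], [-1.2, 0, 3.5], 1],
  [[0, 0, 0], [-1.2, 0, 3.5], 1],
])

```text
time: 18.75
tool_pos: [0.5621, 0.1828, 0.0911]
tcp_rot: [0.992, 0.13, -0.0, 0.0]
wrist_force: [-4.7, -0.9, -0.9]
width: 0.0154
grip_force: 30.0
```

Call:
send_rows([
  [[0, 0, 0], [-0.4, 0, 0.7], 1],
  [[0, 0, 0], [-0.7, 0, 1.4], 1],
  [[0, 0, 0], [-0.7, 0, 2.1], 1],
  [[0, 0, 0], [-0.7, 0, 2.8], 1],
  [[0, 0, 0], [-0.7, 0, 3.5], 1],
  [[0, 0, 0], [-0.7, 0, 4.2], 1],
  [[0, 0, 0], [-0.7, 0, 5], 1],
  [[0, 0, 0], [-0.7, 0, 5], 1],
])

```text
time: 19.75
tool_pos: [0.5617, 0.1827, 0.0861]
tcp_rot: [0.992, 0.13, -0.0, -0.0]
wrist_force: [-3.2, 0.4, -1.6]
width: 0.0155
grip_force: 30.0
```

Call:
send_rows([
  [[0, 0, 0], [-0.4, 0, 0.5], 1],
  [[0, 0, 0], [-0.4, 0, 1], 1],
  [[0, 0, 0], [-0.4, 0, 1.5], 1],
  [[0, 0, 0], [-0.4, 0, 2], 1],
  [[0, 0, 0], [-0.4, 0, 2.5], 1],
  [[0, 0, 0], [-0.4, 0, 3], 1],
  [[0, 0, 0], [-0.4, 0, 3], 1],
  [[0, 0, 0], [-0.4, 0, 3], 1],
])

```text
time: 20.75
tool_pos: [0.5614, 0.1827, 0.0833]
tcp_rot: [0.992, 0.13, 0.0, -0.0]
wrist_force: [-1.7, -0.0, 0.3]
width: 0.0151
grip_force: 30.0
```

Call:
send_rows([
  [[0, 0, 0], [-0.2, 0, 0.3], 1],
  [[0, 0, 0], [-0.2, 0, 0.6], 1],
  [[0, 0, 0], [-0.2, 0, 0.9], 1],
  [[0, 0, 0], [-0.2, 0, 1.2], 1],
  [[0, 0, 0], [-0.2, 0, 1.5], 1],
  [[0, 0, 0], [-0.2, 0, 1.5], 1],
  [[0, 0, 0], [-0.2, 0, 1.5], 1],
  [[0, 0, 0], [-0.2, 0, 1.5], 1],
])

```text
time: 21.75
tool_pos: [0.5615, 0.1827, 0.0828]
tcp_rot: [0.992, 0.13, 0.001, -0.0]
wrist_force: [-3.1, -1.2, 12.1]
width: 0.0152
grip_force: 30.0
```

The pin has seated: 12 N at TCP z = 82.8 mm, which puts the collar underside at about 60 mm. Releasing and rising.

Call:
send_rows([
  [[0, 0, 0], [-0.4, 0, -0.6], 1],
  [[0, 0, 0], [-0.4, 0, -0.6], 0.9],
  [[0, 0, 0], [-0.4, 0, -0.6], 0.6],
  [[0, 0, 0], [-0.4, 0, -0.6], 0.5],
  [[0, 0, 0], [-0.4, 0, -0.6], 0.5],
  [[0, 0, 0], [-0.4, 0, -20], 0.5],
  [[0, 0, 0], [-0.4, 0, -60], 0.5],
  [[0, 0, 0], [-0.4, 0, -110], 0.5],
])

```text
time: 22.75
tool_pos: [0.5601, 0.1823, 0.192]
tcp_rot: [0.991, 0.13, -0.001, 0.0]
wrist_force: [2.0, 0.8, 0.1]
width: 0.0465
grip_force: 0.0
```

```bash
python3 - <<'E'
from h import *
c=cap('wrist')
a=cv2.convertScaleAbs(c['image'][90:290,230:430],alpha=1.5); s=cap('side'); b=cv2.convertScaleAbs(s['image'][115:195,215:335],alpha=1.5)
a=cv2.resize(a,(400,400)); b=cv2.resize(b,(400,267),interpolation=cv2.INTER_CUBIC); b=np.vstack([b,np.zeros((133,400,3),np.uint8)])
cv2.imwrite('pics/f.png',cv2.cvtColor(np.hstack([a,b]),cv2.COLOR_RGB2BGR)); print(env.observe()['wrist_force'],env.observe()['width'])
E
```

```text
[ 0.6226209  -0.50307573 -0.8081009 ] 0.04650482433160462
```

View pics/f.png

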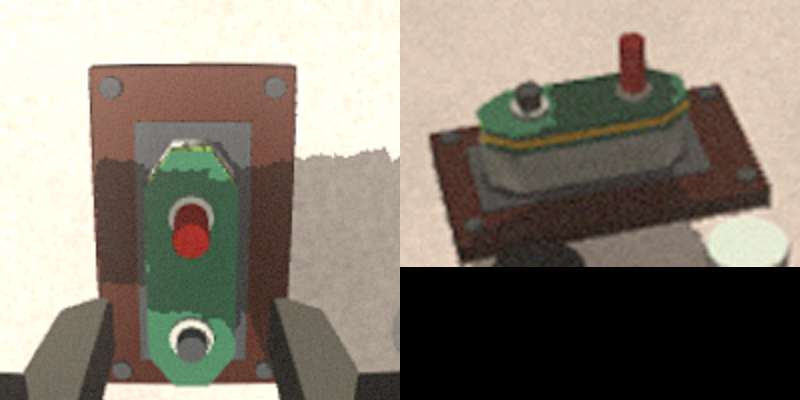

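The pin stands upright with its collar flat on the top leaf, at (190,218) in the left half and (635,92) in the right. The leaves are square and the gripper is clear.

```bash
python3 -c "
from bench import env
print(env.close_job())"
```

```text
the job is handed in; nothing more can be done
None
```

The leaves are square, the red pin is seated through all three with its collar flat on the top leaf, and the gripper has let go; I handed the job in at about 23 s, but the hand-in returned no verdict.

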